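# Torque-check the clamp screw of a bead mill

### The job

The box of frozen vials sits in the bead mill's clamp, and the preset break-over torque key is already on the clamp screw, which is not yet quite home. Pull the key's orange handle round clockwise (seen from above) until the screw stops and the handle clearly breaks over at its joint, keep it there for a moment, let the handle spring straight without slackening the screw, then pull it to the break and pause once more to see that the screw holds. Never force the handle to the far end of its give, leave the other things on the bench where they are, and finish with the screw home, the key straight and let go.

Things in the scene. Friction and masses are not known exactly. Their poses are not given: they have to be found in the camera images.
- mill: White bead mill, 300 (front to back) x 250 mm, fixed to the bench; its front faces its -x. Origin under its centre, on the bench. A red box 133 mm square is clamped on it under a dark steel bridge (216 x 34 mm, along the mill's x, top 224 mm above the bench, cap nuts at both ends up to 234 mm). Further than 115 mm from the screw axis nothing of the mill but the key is higher than 130 mm.
- screw_axis (a point): Point on the vertical axis of the clamp screw, which stands in the middle of the bridge; the point is at the height of the key handle's centre line, 242 mm above the bench. Turning clockwise, seen from above, tightens the screw.
- key_joint (a point): The vertical joint pin of the torque key, 42 mm from the screw axis, at 242 mm height. The key is a break-over torque wrench that stays on the screw's head: a steel head and short flat arm up to this pin turn with the screw; beyond the pin come a thin steel shank with a yellow collar, then the orange grip.
- key_grip (a point): Middle of the key's orange grip, at 242 mm height, 103 mm from the joint pin and 145 mm from the screw axis when the key is straight. The grip is a level cylinder, 26 mm in diameter, 100 mm long, its x axis pointing outward along it, away from the pin; its ends are 92 and 192 mm from the screw axis. It can be pushed sideways with the fingers or gripped from above.
- clamp_screw (a joint): Angle of the clamp screw in rad: 0 when it is home (hard stop, it turns no further), negative when short of it (starts at -0.65 to -0.25); clockwise from above is positive. It turns stiffly, with about 0.3 N m (2 N at the grip), and stays where it is left.
- key_handle (a joint): Angle of the handle about the key's joint pin in rad: 0 (within 0.01) when straight; clockwise from above, relative to the key's head, is positive. Rigid until the push at the grip's middle reaches about 7 N (1 N m at the screw), then it gives against a spring (9 N at 0.25 rad) up to its end at 0.45; let go, it swings back straight. Over 0.10 is a clear break; over 0.40 is forcing it.
- box_blue: Blue lidded storage box, 133 x 133 x 52 mm, on the bench; leave it alone. Origin under its centre.
- box_green: Green lidded storage box, 133 x 133 x 52 mm, on top of the blue one; leave it alone. Origin under its centre.
- box_yellow: Yellow lidded storage box, 133 x 133 x 52 mm, on the bench; leave it alone. Origin under its centre.
- vial_rack: White vial rack, 90 x 205 mm and 54 mm high over the coloured vial caps, on the bench beside the mill under the key's handle; leave it alone. Origin under its centre.
- wash_bottle: White wash bottle with red cap and spout, 66 mm in diameter, 193 mm high; leave it alone. Origin under its centre.
- ice_bucket: Blue lidded ice bucket, 156 mm in diameter, 140 mm high; leave it alone. Origin under its centre.
- marker: Marker pen lying on the bench on the other side of the mill, 145 mm long, 18 mm thick; leave it alone. Origin on the bench under its middle.

How it is judged:
On the way, in this order (a step that is already met when the one before it is completed fails the run):
1. the screw is home and the handle has broken over (more than 0.10 rad), kept for 0.2 s (value of joint clamp_screw above -0.05 rad and value of joint key_handle above 0.1 rad), for 0.2 s.
2. the handle is straight again with the screw still home (value of joint clamp_screw above -0.05 rad and value of joint key_handle below 0.05 rad), for 0.2 s.
3. a second pull breaks the handle over again with the screw still home, kept for 0.2 s (all of step 1), for 0.2 s.
At the end, for the whole second after the job is handed in: The screw is home (within 0.05 rad of its stop) and the key is straight (within 0.05 rad) and still (all of step 2 and velocity of joint key_handle between -0.05 and 0.05 rad/s); the robot touches nothing.
It fails at once if the handle is forced to the end of its give (more than 0.40 rad) (value of joint key_handle above 0.4 rad).
It fails at once if a box, the vial rack, the wash bottle, the ice bucket or the marker is shifted by more than 30 mm (distance of any of box_blue, box_green, box_yellow, vial_rack, wash_bottle, ice_bucket, marker from where it was at the start of the episode above 0.03 m).
It also fails if it takes over 48 s, if anything falls off the work surface, if the arm or the gripper's body presses on something with over 40 N, if the wrist force passes 120 N, or if a joint passes its speed limit or range.

### The arm

A 7-joint arm with a two-finger parallel gripper is mounted at the origin on the work surface. World frame = base frame: x ahead of the robot, y to its left, z up, the work surface at z = 0. Lengths are in m, angles in rad, forces in N, time in s.
With the tool pointing down it reaches from about 0.425 to 0.95 m from the base axis. Payload 4.7 kg.
Tool frame: the origin (TCP) lies where the fingers leave the gripper's body, on its centre line; the fingertips stand 73 mm ahead of it and the grasp point (between the pads) lies 54 mm ahead of it (pinch_z is the distance from the TCP to the grasp point, in m); z points along the fingers, x is the direction in which the jaws open and shut, and the axes are right-handed (so a half turn about z gives the same grasp; the last joint's range is limited). The gripper opens to 85 mm and grips with 20 to 120 N. Pads are 22 mm wide; open, the fingers measure 114 mm over their backs; the gripper's body (76 mm by 85 mm) begins 54 mm behind the grasp point. The pads swing forward as they close: fully open they stand 13 mm farther back than shut.
Start: joints at [-1.29, 0.469, -0.049, 1.532, 0.024, 1.141, -0.082], TCP at [0.206, 0.643, 0.304] pointing down, gripper open.
Joint ranges: [-2.59, 2.59], [-0.33, 1.99], [-1.39, 1.29], [0.1, 2.45], [-1.04, 4.18], [0.21, 1.99], [-2.66, 2.66]. Speed limits (rad/s): [2.57, 2.57, 3.14, 3.14, 3.14, 3.14, 3.14].

### API

Orientations are given as a unit quaternion [w, x, y, z].
In Python, from workcell import read_state, camera, camera_model, finish_job, pinch_z gives the robot as it stands.
- The arm moves only by the tool drive_tool, never from a script. Its argument "increments" is a list of rows, each an object of numbers: "dx", "dy", "dz": the shift along the world's x, y, z in m; "roll": the turn about the world's z in degrees. A call has 1 to 20 rows; each row is the pose to reach, as a shift and turn from the pose commanded when the call began; what a row does not reach only later rows make up. A row lasts 1/10 s, in which the tool goes at most 50 mm and 8.59 degrees, less where a joint would pass 70% of its speed; a pose out of reach is approached as far as the arm can. A call with a gripper value outside its range is refused whole. "fingers" is the gripper's target within -1 to 1 (fully open at 1, half-way at 0, shut at -1), set as the call begins (left out, the last holds). The fingers move at their own pace and stop on an object; the grip force is fixed at half the most. Time passes only in rows, so rows that repeat a pose let the fingers close. It gives the time, the measured TCP pose, the force and the opening at its end, in the units of the state.
- read_state(): the state, without advancing time (a new reading comes with each control period).
- camera(name): name is "scene" or "top" or "wrist"; returns the picture (400x640x3 uint8, red, green, blue); there is no depth.
- camera_model(name): a dict with "K" (3x3 intrinsics, pixels), "R" (3x3) and "t" (3): a world point X has camera coordinates R X + t. Camera axes: x right, y down, z forward; pixel columns grow to the right and rows downward; lengths in m; the calibration is good to about 2 mm. The wrist camera is an equidistant fisheye: a pixel r from the principal point sees the ray r / f radians off the axis. A picture is of the moment at which its call begins: read the wrist's pose just before it. camera_model takes no time and is no camera call; for the wrist camera it gives the pose at the moment of the call.
- finish_job(): hands the job in, once; it reports no verdict.
The state is a dict: "clock": time; "joint_pos": joint angles; "joint_vel": joint speeds; "tau": joint torques, N m; "position": TCP position; "eef_rot": TCP orientation; "ft_force": force on the tool from outside, world axes, zero at the start; "ft_torque": the same for the moment, N m; "opening": finger opening in m.
Only numpy, scipy, OpenCV 4.12 (cv2) and the standard library are available. Lean on these libraries where they do the work, as an engineer would, in place of code of your own. Each camera call takes 0.05 s, during which the arm holds its last target. There are 200 camera calls.

## Working session

There is one attempt and no reset: what is moved stays moved. The work goes in short steps, Python scripts to look and compute and a tool call to move; the robot and the scene stay as the last step left them, time stands still between calls to the robot, and variables do not carry over. Pictures are saved under pics/ and viewed, about 8 in all and at most 12, crops included, and the job is handed in when it is done.

Besides the shell and the picture viewer there is one more tool, called after "Call:" as name(argument=value, ...) on one line, values as JSON. drive_tool: Moves the arm, as the interface text tells. Its arguments: {"type":"object","properties":{"increments":{"type":"array","items":{"type":"object","properties":{"dx":{"type":"number"},"dy":{"type":"number"},"dz":{"type":"number"},"roll":{"type":"number"}}}},"fingers":{"type":"number"}},"required":["increments"]}

```bash
mkdir -p pics; python3 - <<'E'
from workcell import *
import cv2
for n in("scene","top"):
    cv2.imwrite(f"pics/{n}0.png",camera(n)[:,:,::-1])
    m=camera_model(n);print(n,m["K"],m["R"],m["t"])
s=read_state();print(s["clock"],s["position"],s["eef_rot"],s["ft_force"],s["opening"],pinch_z)
E
```

```text
scene [[499.74929255   0.         319.74355138]
 [  0.         499.74929255 189.79834189]
 [  0.           0.           1.        ]] [[-0.63000893  0.77656466 -0.00600665]
 [ 0.53392737  0.42752042 -0.72948465]
 [-0.56392404 -0.46278895 -0.6839708 ]] [ 0.28493328 -0.15828986  1.90083197]
top [[364.03709181   0.         322.23547809]
 [  0.         364.03709181 199.73508727]
 [  0.           0.           1.        ]] [[ 0.03634724 -0.99933871 -0.00101132]
 [-0.97755154 -0.03534461 -0.20771072]
 [ 0.20753762  0.00853833 -0.97818977]] [0.00739159 0.52332054 1.19935079]
0.1 [0.2056341  0.64249261 0.30293728] [ 5.60903078e-04  8.07728683e-01  5.89553681e-01 -7.19898886e-04] [ 0.23967101  0.2770331  -0.43443559] 0.08540304809860397 0.0539
```

View pics/top0.png

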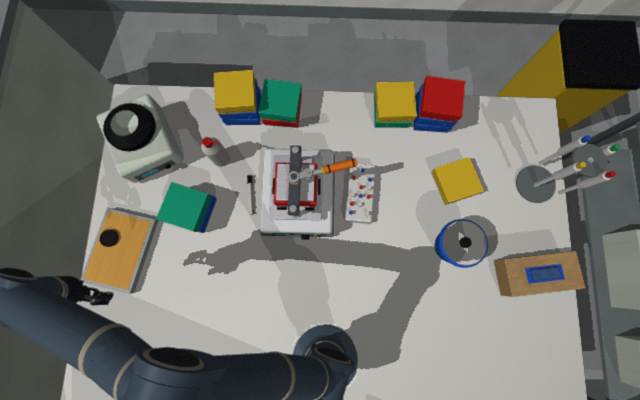

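View pics/scene0.png

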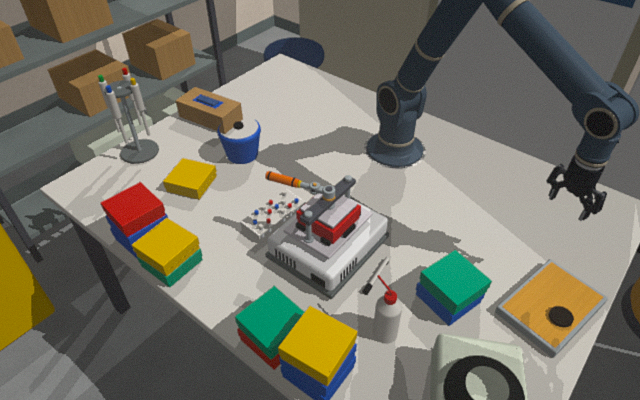

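The top view shows the grip at about (325–357, 160–170), pointing to -y and slightly +x. The screw is at about (294, 177). Clockwise therefore pulls the grip toward -x, toward the robot.

```bash
cat > h.py <<'E'
import numpy as np,cv2
from workcell import *
def ray(n,uv,z,m=None):
    m=m or camera_model(n);K,R,t=map(np.array,(m["K"],m["R"],m["t"]))
    d=R.T@np.linalg.solve(K,[uv[0],uv[1],1]);c=-R.T@t
    return c+d*(z-c[2])/d[2]
def grip(n="top",roi=(300,130,400,260),img=None):
    img=camera(n) if img is None else img
    h=cv2.cvtColor(img,cv2.COLOR_RGB2HSV)
    m=cv2.inRange(h,(6,150,110),(19,255,255))
    k=np.zeros_like(m);x0,y0,x1,y1=roi;k[y0:y1,x0:x1]=m[y0:y1,x0:x1]
    q,l,st,c=cv2.connectedComponentsWithStats(k);i=1+np.argmax(st[1:,4])
    v,u=np.nonzero(l==i);P=np.array([ray(n,p,0.242)[:2] for p in zip(u,v)])
    (cx,cy),(a,b),an=cv2.minAreaRect(P.astype(np.float32)*1000)
    w,V=np.linalg.eigh(np.cov(P.T));d=V[:,1];d=d*(-1 if d[1]>0 else 1)
    return P.mean(0),d,(a,b),(cx,cy),len(u)
E
python3 - <<'E'
from h import *
img=camera("top")
for n,roi in(("top",(300,130,400,260)),("scene",(250,160,312,200))):
    g=grip(n,roi);print(n,g)
    print(" axis est",g[0]-.145*g[1], "ang from -y deg",np.degrees(np.arctan2(g[1][0],-g[1][1])))
print(ray("top",(294,177),.242))
cv2.imwrite("pics/c.png",cv2.resize(img[130:250,230:400],None,fx=4.5,fy=4.5,interpolation=cv2.INTER_CUBIC)[:,:,::-1])
E
```

```text
top (array([ 0.59005804, -0.02648207]), array([ 0.29445187, -0.95566631]), (25.524776458740234, 70.42776489257812), (589.8303833007812, -26.592060089111328), 190)
 axis est [0.54736251 0.11208954] ang from -y deg 17.12467222528189
scene (array([ 0.5894485 , -0.03345931]), array([ 0.23319397, -0.97243024]), (31.276901245117188, 85.74588775634766), (590.2406616210938, -35.549652099609375), 183)
 axis est [0.55563537 0.10754308] ang from -y deg 13.485187418036277
[0.5487495 0.1107357 0.242    ]
```

View pics/c.png

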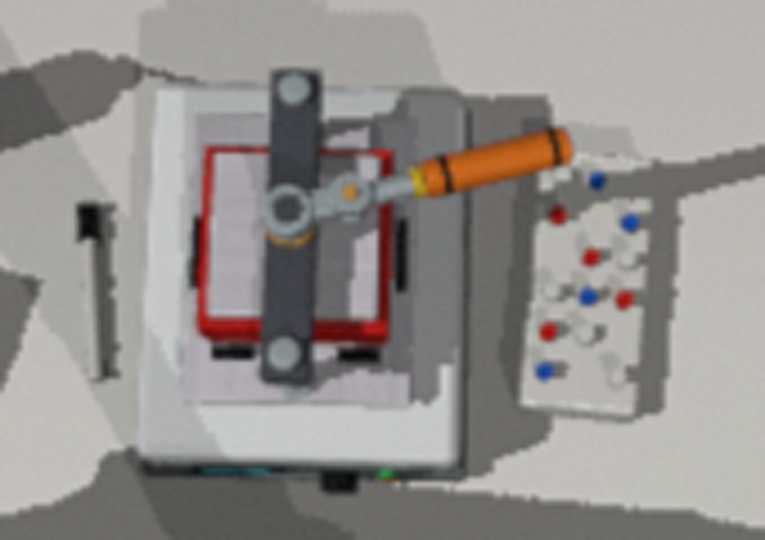

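The crop puts the screw at top-image pixel (294, 176). The handle is about 13.5° from -y, the grip centre about (0.583, -0.030), and the +x side of the handle is clear. I'll push with shut fingers from the +x side, starting high above.

Call:
drive_tool(increments=[{"dz": 0.04}, {"dz": 0.08}, {"dx": 0.02, "dy": -0.03, "dz": 0.12, "roll": -3}, {"dx": 0.05, "dy": -0.08, "dz": 0.12, "roll": -8}, {"dx": 0.075, "dy": -0.12, "dz": 0.12, "roll": -13}, {"dx": 0.1, "dy": -0.16, "dz": 0.12, "roll": -18}, {"dx": 0.13, "dy": -0.2, "dz": 0.12, "roll": -23}, {"dx": 0.155, "dy": -0.24, "dz": 0.12, "roll": -28}, {"dx": 0.18, "dy": -0.28, "dz": 0.12, "roll": -33}, {"dx": 0.21, "dy": -0.32, "dz": 0.12, "roll": -38}, {"dx": 0.235, "dy": -0.36, "dz": 0.12, "roll": -43}, {"dx": 0.26, "dy": -0.4, "dz": 0.12, "roll": -48}, {"dx": 0.285, "dy": -0.44, "dz": 0.12, "roll": -53}, {"dx": 0.31, "dy": -0.48, "dz": 0.12, "roll": -58}, {"dx": 0.34, "dy": -0.52, "dz": 0.12, "roll": -63}, {"dx": 0.365, "dy": -0.56, "dz": 0.12, "roll": -68}, {"dx": 0.39, "dy": -0.6, "dz": 0.12, "roll": -72}, {"dx": 0.415, "dy": -0.64, "dz": 0.12, "roll": -72}, {"dx": 0.43, "dy": -0.66, "dz": 0.12, "roll": -72}, {"dx": 0.43, "dy": -0.66, "dz": 0.12, "roll": -72}], fingers=-1)

```text
invalid input
```

Call:
drive_tool(increments=[{"dx": 0.0, "dy": 0.0, "dz": 0.04, "roll": 0.0}, {"dx": 0.0, "dy": 0.0, "dz": 0.08, "roll": 0.0}, {"dx": 0.0, "dy": 0.0, "dz": 0.12, "roll": 0.0}], fingers=-1.0)

```text
clock: 0.55
position: [0.2057, 0.6426, 0.425]
eef_rot: [0.0, 0.808, 0.59, -0.0]
ft_force: [-0.6, 1.2, 0.6]
opening: 0.044
```

Call:
drive_tool(increments=[{"dx": 0.025, "dy": -0.04, "dz": 0.0, "roll": -4.5}, {"dx": 0.05, "dy": -0.08, "dz": 0.0, "roll": -9.0}, {"dx": 0.075, "dy": -0.12, "dz": 0.0, "roll": -13.5}, {"dx": 0.1, "dy": -0.16, "dz": 0.0, "roll": -18.0}, {"dx": 0.13, "dy": -0.2, "dz": 0.0, "roll": -22.5}, {"dx": 0.155, "dy": -0.24, "dz": 0.0, "roll": -27.0}, {"dx": 0.18, "dy": -0.28, "dz": 0.0, "roll": -31.5}, {"dx": 0.21, "dy": -0.32, "dz": 0.0, "roll": -36.0}, {"dx": 0.235, "dy": -0.36, "dz": 0.0, "roll": -40.5}, {"dx": 0.26, "dy": -0.4, "dz": 0.0, "roll": -45.0}, {"dx": 0.285, "dy": -0.44, "dz": 0.0, "roll": -49.5}, {"dx": 0.31, "dy": -0.48, "dz": 0.0, "roll": -54.0}, {"dx": 0.34, "dy": -0.52, "dz": 0.0, "roll": -58.5}, {"dx": 0.365, "dy": -0.56, "dz": 0.0, "roll": -63.0}, {"dx": 0.39, "dy": -0.6, "dz": 0.0, "roll": -67.5}, {"dx": 0.415, "dy": -0.64, "dz": 0.0, "roll": -72.0}, {"dx": 0.43, "dy": -0.66, "dz": 0.0, "roll": -72.0}, {"dx": 0.43, "dy": -0.66, "dz": 0.0, "roll": -72.0}, {"dx": 0.43, "dy": -0.66, "dz": 0.0, "roll": -72.0}], fingers=-1.0)

```text
clock: 2.45
position: [0.6357, -0.0171, 0.4235]
eef_rot: [-0.0, 1.0, 0.002, -0.0]
ft_force: [0.5, 0.4, 0.0]
opening: 0.0001
```

```bash
python3 - <<'E'
from h import *
s=read_state();print(s["clock"],s["position"],s["eef_rot"],s["ft_force"],s["opening"])
cv2.imwrite("pics/w1.png",camera("wrist")[:,:,::-1])
t=camera("scene");cv2.imwrite("pics/s1.png",cv2.resize(t[60:300,180:420],None,fx=2.5,fy=2.5)[:,:,::-1])
E
```

```text
2.45 [ 0.6356864  -0.0170659   0.42348578] [-2.05066216e-04  9.99998068e-01  1.90595816e-03 -4.34960835e-04] [0.45589364 0.37149825 0.01465768] 0.00014908847370657794
```

View pics/w1.png

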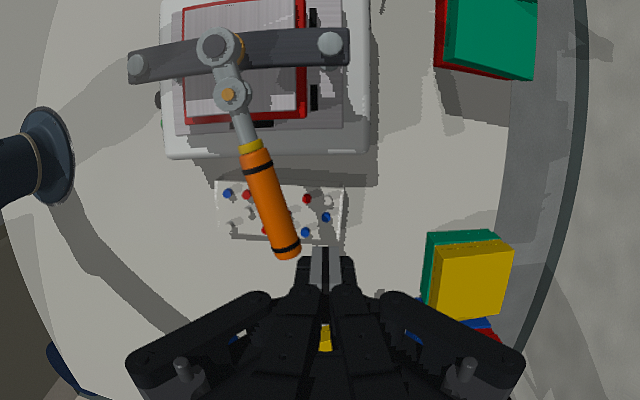

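View pics/s1.png

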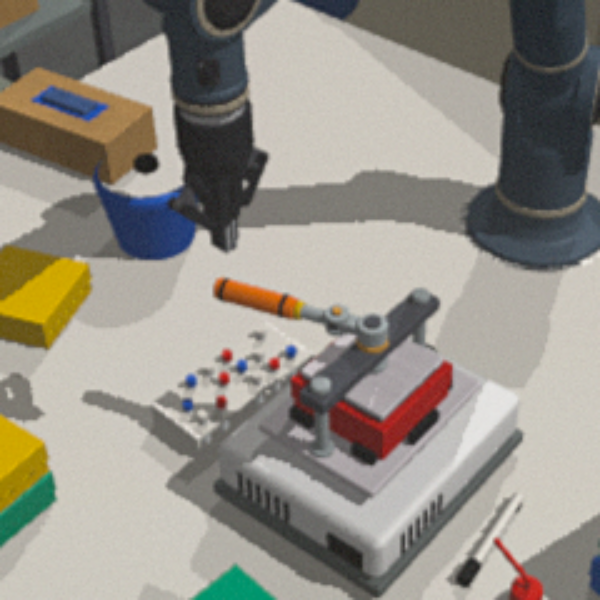

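The wrist view shows the screw at (217, 46), the pin at (230, 95) and the grip from about (255, 150) to (290, 255). The fingertips are just on its +x side.

```bash
cat >> h.py <<'E'
def wray(uv,z):
    m=camera_model("wrist");K,R,t=map(np.array,(m["K"],m["R"],m["t"]))
    a=np.array([(uv[0]-K[0,2])/K[0,0],(uv[1]-K[1,2])/K[1,1]]);r=np.hypot(*a)
    d=R.T@np.r_[np.sin(r)*a/r,np.cos(r)];c=-R.T@t
    return c+d*(z-c[2])/d[2]
E
python3 - <<'E'
from h import *
for n,p,z in(("screw",(217,46),.25),("pin",(230,95),.25),("gin",(255,152),.242),("gout",(288,253),.242),("tip",(320,250),.35)): print(n,wray(p,z))
E
```

```text
screw [0.54911425 0.11400972 0.25      ]
pin [0.56000142 0.07268064 0.25      ]
gin [0.57751111 0.02442921 0.242     ]
gout [ 0.60241436 -0.06872822  0.242     ]
tip [ 0.63352875 -0.00903567  0.35      ]
```

Call:
drive_tool(increments=[{"dx": 0.0, "dy": 0.0, "dz": -0.04, "roll": 0.0}, {"dx": 0.0, "dy": 0.0, "dz": -0.08, "roll": 0.0}, {"dx": 0.0, "dy": 0.0, "dz": -0.11, "roll": 0.0}, {"dx": 0.0, "dy": 0.0, "dz": -0.12, "roll": 0.0}, {"dx": 0.0, "dy": 0.0, "dz": -0.12, "roll": 0.0}, {"dx": 0.0, "dy": 0.0, "dz": -0.12, "roll": 0.0}])

```text
clock: 3.15
position: [0.6365, -0.0166, 0.3058]
eef_rot: [-0.0, 1.0, 0.003, 0.001]
ft_force: [-0.1, -0.0, 0.8]
opening: 0.0004
```

```bash
python3 - <<'E'
from h import *
s=read_state();p=s["position"];print(p,s["ft_force"])
c=np.array([.549,.113]);r=p[:2]-c;rho=np.hypot(*r);f0=np.degrees(np.arctan2(r[0],-r[1]));print(rho,f0)
for f in range(28,-34,-2):
    a=np.radians(f);q=c+rho*np.array([np.sin(a),-np.cos(a)]);print(f,np.round(q-p[:2],4))
E
```

```text
[ 0.63651937 -0.01658731  0.3057581 ] [-0.14522595 -0.04149015  0.78075748]
0.15637298702355393 34.033907133420335
28 [-0.0141 -0.0085]
26 [-0.019 -0.011]
24 [-0.0239 -0.0133]
22 [-0.0289 -0.0154]
20 [-0.034  -0.0174]
18 [-0.0392 -0.0191]
16 [-0.0444 -0.0207]
14 [-0.0497 -0.0221]
12 [-0.055  -0.0234]
10 [-0.0604 -0.0244]
8 [-0.0658 -0.0253]
6 [-0.0712 -0.0259]
4 [-0.0766 -0.0264]
2 [-0.0821 -0.0267]
0 [-0.0875 -0.0268]
-2 [-0.093  -0.0267]
-4 [-0.0984 -0.0264]
-6 [-0.1039 -0.0259]
-8 [-0.1093 -0.0253]
-10 [-0.1147 -0.0244]
-12 [-0.12   -0.0234]
-14 [-0.1253 -0.0221]
-16 [-0.1306 -0.0207]
-18 [-0.1358 -0.0191]
-20 [-0.141  -0.0174]
-22 [-0.1461 -0.0154]
-24 [-0.1511 -0.0133]
-26 [-0.1561 -0.011 ]
-28 [-0.1609 -0.0085]
-30 [-0.1657 -0.0058]
-32 [-0.1704 -0.003 ]
```

Call:
drive_tool(increments=[{"dx": -0.007, "dy": -0.004, "dz": 0.0, "roll": 0.0}, {"dx": -0.014, "dy": -0.0085, "dz": 0.0, "roll": 0.0}, {"dx": -0.019, "dy": -0.011, "dz": 0.0, "roll": 0.0}, {"dx": -0.024, "dy": -0.0133, "dz": 0.0, "roll": 0.0}, {"dx": -0.029, "dy": -0.0155, "dz": 0.0, "roll": 0.0}, {"dx": -0.034, "dy": -0.0174, "dz": 0.0, "roll": 0.0}, {"dx": -0.039, "dy": -0.019, "dz": 0.0, "roll": 0.0}, {"dx": -0.0445, "dy": -0.0207, "dz": 0.0, "roll": 0.0}, {"dx": -0.0497, "dy": -0.022, "dz": 0.0, "roll": 0.0}, {"dx": -0.055, "dy": -0.0234, "dz": 0.0, "roll": 0.0}, {"dx": -0.055, "dy": -0.0234, "dz": 0.0, "roll": 0.0}])

```text
clock: 4.25
position: [0.5797, -0.0411, 0.3037]
eef_rot: [0.0, 1.0, 0.002, -0.001]
ft_force: [0.2, 0.8, -0.1]
opening: -0.0002
```

```bash
python3 - <<'E'
from h import *
s=read_state();print(s["clock"],s["position"],s["ft_force"])
cv2.imwrite("pics/w2.png",camera("wrist")[:,:,::-1])
g=grip();print(g,np.degrees(np.arctan2(g[1][0],-g[1][1])))
E
```

```text
4.25 [ 0.57968107 -0.04113068  0.30374364] [ 0.18063599  0.76159903 -0.14642388]
(array([0.55325578, 0.07094059]), array([ 0.03606282, -0.99934952]), (2.961521625518799, 0.0), (553.2557983398438, 70.94058990478516), 2) 2.066695542652777
```

View pics/w2.png

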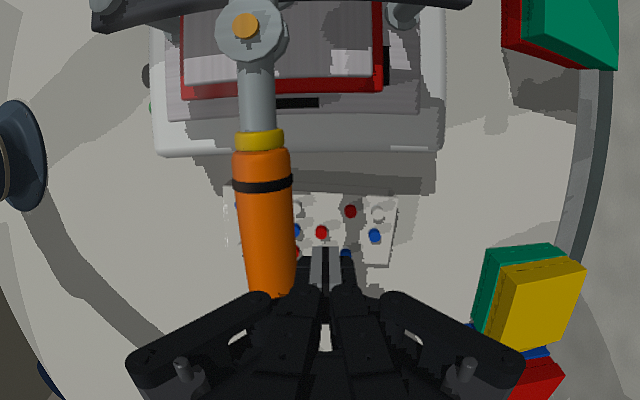

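```bash
cat >> h.py <<'E'
C=np.array([.549,.113])
def handle():
    "axis points of pin (yellow dot), collar, orange grip in the wrist view -> angles (deg from -y)"
    img=camera("wrist");h=cv2.cvtColor(img,cv2.COLOR_RGB2HSV)
    m=cv2.inRange(h,(5,150,90),(20,255,255));m[:, :150]=0;m[:,420:]=0;m[300:]=0
    q,l,st,c=cv2.connectedComponentsWithStats(m);i=1+np.argmax(st[1:,4])
    # centre line of the grip row by row, before it is hidden by the fingers
    P=[]
    for v in range(st[i,1]+10,min(st[i,1]+st[i,3]-15,235),3):
        u=np.nonzero(l[v]==i)[0]
        if len(u)>10:P.append(wray(((u[0]+u[-1])/2,v),.242)[:2])
    P=np.array(P);w,V=np.linalg.eigh(np.cov(P.T));d=V[:,1]*(-1 if V[1,1]>0 else 1)
    h_ang=np.degrees(np.arctan2(d[0],-d[1]))
    # crossing of handle line with circle of 42 mm about screw -> pin
    mu=P.mean(0);r=mu-C;b=r@d;s=-b-np.sqrt(max(b*b-r@r+.042**2,0));s2=-b+np.sqrt(max(b*b-r@r+.042**2,0))
    pin=(mu+s2*d)-C;a=np.degrees(np.arctan2(pin[0],-pin[1]))
    return dict(handle=h_ang,head=a,key=np.radians(a-h_ang),n=len(P),mean=mu)
E
python3 - <<'E'
from h import *
for n,p,z in(("pin",(245,25),.25),("collar",(259,140),.242),("tip",(325,247),.232)): print(n,wray(p,z))
print(handle())
E
```

```text
pin [0.54862431 0.07212849 0.25      ]
collar [0.55214593 0.02360432 0.242     ]
tip [ 0.58069753 -0.03188553  0.232     ]
{'handle': np.float64(1.3914361472200212), 'head': np.float64(1.1973871489828418), 'key': np.float64(-0.003386793929435452), 'n': 12, 'mean': array([ 0.55186998, -0.01101307])}
```

The screw has turned about 14° and the key is still straight. I'll continue in small steps and check the force after each.

Call:
drive_tool(increments=[{"dx": -0.0027, "dy": -0.0005, "dz": 0.0, "roll": 0.0}, {"dx": -0.0054, "dy": -0.001, "dz": 0.0, "roll": 0.0}, {"dx": -0.008, "dy": -0.0015, "dz": 0.0, "roll": 0.0}, {"dx": -0.0108, "dy": -0.0019, "dz": 0.0, "roll": 0.0}, {"dx": -0.0135, "dy": -0.0022, "dz": 0.0, "roll": 0.0}, {"dx": -0.0162, "dy": -0.0025, "dz": 0.0, "roll": 0.0}, {"dx": -0.0162, "dy": -0.0025, "dz": 0.0, "roll": 0.0}])

```text
clock: 5.1
position: [0.5641, -0.0432, 0.304]
eef_rot: [-0.0, 1.0, 0.002, -0.0]
ft_force: [1.0, 0.4, 0.7]
opening: 0.0002
```

```bash
python3 -c "
from h import *
s=read_state();print(s['clock'],s['position'],s['ft_force'],handle())"
```

```text
5.1 [ 0.56407278 -0.04315141  0.30401346] [0.96257283 0.43285119 0.66605207] {'handle': np.float64(-4.1058449600797395), 'head': np.float64(-5.158476360067384), 'key': np.float64(-0.0183718837396618), 'n': 14, 'mean': array([ 0.53926026, -0.01190593])}
```

Call:
drive_tool(increments=[{"dx": -0.0027, "dy": -0.0002, "dz": 0.0, "roll": 0.0}, {"dx": -0.0054, "dy": -0.0005, "dz": 0.0, "roll": 0.0}, {"dx": -0.0082, "dy": -0.0007, "dz": 0.0, "roll": 0.0}, {"dx": -0.0109, "dy": -0.0008, "dz": 0.0, "roll": 0.0}, {"dx": -0.0136, "dy": -0.0009, "dz": 0.0, "roll": 0.0}, {"dx": -0.0163, "dy": -0.0009, "dz": 0.0, "roll": 0.0}, {"dx": -0.0163, "dy": -0.0009, "dz": 0.0, "roll": 0.0}])

```text
clock: 5.85
position: [0.5477, -0.0441, 0.3039]
eef_rot: [-0.0, 1.0, 0.002, -0.0]
ft_force: [0.8, 1.0, 0.3]
opening: 0.0003
```

```bash
python3 -c "
from h import *
s=read_state();print(s['clock'],s['position'],s['ft_force'],handle())"
```

```text
5.85 [ 0.54774571 -0.04407591  0.30394993] [0.76777903 0.96675698 0.25920075] {'handle': np.float64(-10.422017123100275), 'head': np.float64(-10.652640813688771), 'key': np.float64(-0.004025142733869918), 'n': 17, 'mean': array([ 0.52609069, -0.01061889])}
```

Call:
drive_tool(increments=[{"dx": -0.0027, "dy": 0.0, "dz": 0.0, "roll": 0.0}, {"dx": -0.0055, "dy": 0.0001, "dz": 0.0, "roll": 0.0}, {"dx": -0.0082, "dy": 0.0002, "dz": 0.0, "roll": 0.0}, {"dx": -0.0109, "dy": 0.0004, "dz": 0.0, "roll": 0.0}, {"dx": -0.0137, "dy": 0.0006, "dz": 0.0, "roll": 0.0}, {"dx": -0.0164, "dy": 0.0009, "dz": 0.0, "roll": 0.0}, {"dx": -0.0164, "dy": 0.0009, "dz": 0.0, "roll": 0.0}])

```text
clock: 6.6
position: [0.5338, -0.0426, 0.3047]
eef_rot: [0.0, 1.0, 0.002, 0.003]
ft_force: [8.0, 1.6, -2.2]
opening: -0.0004
```

```bash
python3 -c "
from h import *
s=read_state();print(s['clock'],s['position'],s['ft_force'],handle())"
```

```text
6.6 [ 0.53384067 -0.04262335  0.30471854] [ 7.96889798  1.59537196 -2.20974325] {'handle': np.float64(-11.046321292062697), 'head': np.float64(-23.324220266963952), 'key': np.float64(-0.21428976233926353), 'n': 19, 'mean': array([ 0.51610307, -0.00889814])}
```

```bash
python3 -c "
from h import *
cv2.imwrite('pics/w3.png',camera('wrist')[:,:,::-1])"
```

```text
(no output)
```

View pics/w3.png

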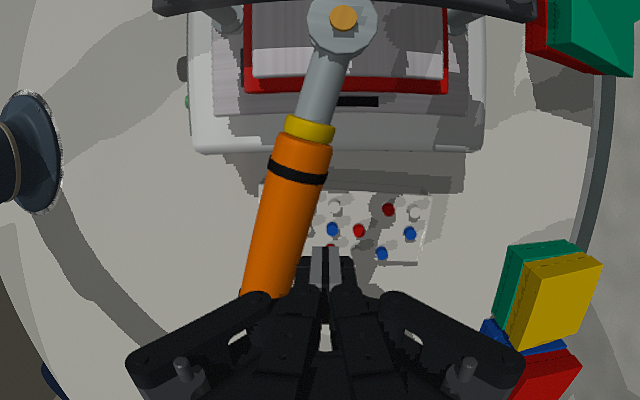

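The wrist view shows the pin at (343, 17), the collar at (310, 131) and the band at (298, 170). I'll compute the angles from these points.

```bash
cat >> h.py <<'E'
def key(img=None,show=True):
    """pin dot and collar (yellow/gold blobs) in the wrist view -> head and handle angle"""
    img=camera("wrist") if img is None else img
    h=cv2.cvtColor(img,cv2.COLOR_RGB2HSV);o=[]
    m=cv2.inRange(h,(14,120,90),(32,255,255));m[200:]=0;m[:,:180]=0;m[:,430:]=0
    q,l,st,c=cv2.connectedComponentsWithStats(m)
    b=sorted([(st[i,4],*c[i]) for i in range(1,q) if st[i,4]>150],key=lambda t:t[2])
    if show:print("blobs",[tuple(np.round(x).astype(int)) for x in b])
    p=wray(b[0][1:],.25)[:2];k=wray(b[1][1:],.247)[:2];r=p-C;d=k-p
    A=lambda v:np.degrees(np.arctan2(v[0],-v[1]))
    return dict(head=A(r),handle=A(d),key=np.radians(A(r)-A(d)),pinr=np.hypot(*r),pin=p)
E
python3 -c "
from h import *
s=read_state();print(s['clock'],s['ft_force'],key())"
```

```text
blobs [(np.int64(532), np.int64(343), np.int64(17)), (np.int64(2478), np.int64(302), np.int64(145)), (np.int64(1038), np.int64(286), np.int64(189))]
6.7 [ 7.78228841  0.92501536 -2.17626482] {'head': np.float64(-10.47823289200572), 'handle': np.float64(-16.999215008965635), 'key': np.float64(0.11381260840462049), 'pinr': np.float64(0.040765605324979304), 'pin': array([0.54158629, 0.0729142 ])}
```

Key angle is about 0.11 and force about 8 N, so the screw is at its stop. I'll add 10 mm (to about 0.21) and hold.

Call:
drive_tool(increments=[{"dx": -0.0024, "dy": 0.0007, "dz": 0.0, "roll": 0.0}, {"dx": -0.0048, "dy": 0.0015, "dz": 0.0, "roll": 0.0}, {"dx": -0.0072, "dy": 0.0022, "dz": 0.0, "roll": 0.0}, {"dx": -0.0096, "dy": 0.003, "dz": 0.0, "roll": 0.0}, {"dx": -0.0096, "dy": 0.003, "dz": 0.0, "roll": 0.0}, {"dx": -0.0096, "dy": 0.003, "dz": 0.0, "roll": 0.0}, {"dx": -0.0096, "dy": 0.003, "dz": 0.0, "roll": 0.0}, {"dx": -0.0096, "dy": 0.003, "dz": 0.0, "roll": 0.0}, {"dx": -0.0096, "dy": 0.003, "dz": 0.0, "roll": 0.0}])

```text
clock: 7.65
position: [0.5246, -0.0405, 0.3048]
eef_rot: [0.001, 1.0, 0.002, 0.004]
ft_force: [9.0, -0.3, -2.0]
opening: -0.0001
```

```bash
python3 -c "
from h import *
s=read_state();print(s['clock'],s['position'],s['ft_force'],key())"
```

```text
blobs [(np.int64(526), np.int64(368), np.int64(23)), (np.int64(2506), np.int64(314), np.int64(146)), (np.int64(1094), np.int64(292), np.int64(189))]
7.65 [ 0.52463048 -0.04047349  0.30481928] [ 9.00861501 -0.32528986 -2.04301306] {'head': np.float64(-9.658831882042836), 'handle': np.float64(-22.658669243683764), 'key': np.float64(0.226889964184407), 'pinr': np.float64(0.04080162019658335), 'pin': array([0.54215426, 0.07277677])}
```

The pin hasn't moved and the key is at 0.23 and held. Now I'll ease off and back away.

Call:
drive_tool(increments=[{"dx": 0.003, "dy": -0.001, "dz": 0.0, "roll": 0.0}, {"dx": 0.006, "dy": -0.002, "dz": 0.0, "roll": 0.0}, {"dx": 0.009, "dy": -0.003, "dz": 0.0, "roll": 0.0}, {"dx": 0.012, "dy": -0.004, "dz": 0.0, "roll": 0.0}, {"dx": 0.015, "dy": -0.005, "dz": 0.0, "roll": 0.0}, {"dx": 0.018, "dy": -0.005, "dz": 0.0, "roll": 0.0}, {"dx": 0.021, "dy": -0.006, "dz": 0.0, "roll": 0.0}, {"dx": 0.024, "dy": -0.006, "dz": 0.0, "roll": 0.0}, {"dx": 0.027, "dy": -0.006, "dz": 0.0, "roll": 0.0}, {"dx": 0.03, "dy": -0.006, "dz": 0.0, "roll": 0.0}, {"dx": 0.034, "dy": -0.006, "dz": 0.0, "roll": 0.0}, {"dx": 0.04, "dy": -0.006, "dz": 0.0, "roll": 0.0}, {"dx": 0.045, "dy": -0.006, "dz": 0.0, "roll": 0.0}, {"dx": 0.045, "dy": -0.006, "dz": 0.0, "roll": 0.0}, {"dx": 0.045, "dy": -0.006, "dz": 0.0, "roll": 0.0}, {"dx": 0.045, "dy": -0.006, "dz": 0.0, "roll": 0.0}, {"dx": 0.045, "dy": -0.006, "dz": 0.0, "roll": 0.0}])

```text
clock: 9.4
position: [0.5671, -0.046, 0.3039]
eef_rot: [-0.0, 1.0, 0.002, -0.0]
ft_force: [-0.0, 0.6, 0.0]
opening: 0.0003
```

```bash
python3 -c "
from h import *
s=read_state();print(s['clock'],s['position'],s['ft_force'])
im=camera('wrist');cv2.imwrite('pics/w4.png',im[:,:,::-1]);print(key(im))"
```

```text
9.4 [ 0.56705602 -0.04602464  0.30393659] [-0.01193024  0.62284255  0.04662135]
blobs [(np.int64(485), np.int64(254), np.int64(11)), (np.int64(1122), np.int64(245), np.int64(133)), (np.int64(172), np.int64(217), np.int64(151)), (np.int64(397), np.int64(217), np.int64(188))]
{'head': np.float64(-13.69412169049357), 'handle': np.float64(-5.334776953764828), 'key': np.float64(-0.14589808896517514), 'pinr': np.float64(0.04098985191030552), 'pin': array([0.53929613, 0.07317535])}
```

View pics/w4.png

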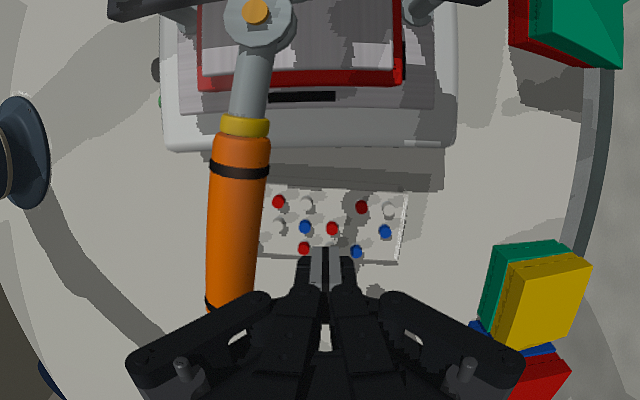

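```bash
python3 -c "
from h import *
A=lambda v:np.degrees(np.arctan2(v[0],-v[1]))
p=wray((254.5,11),.25)[:2];k=wray((244,126),.244)[:2];b=wray((239,170),.242)[:2]
for q in(p,k,b):print(q,A(q-C))
print(A(k-p),A(b-p),A(b-k))"
```

```text
[0.53939182 0.07308195] -13.533522853560394
[0.53323973 0.02509095] -10.163970424582578
[0.52939462 0.00542791] -10.328983310710479
-7.305052938288616 -8.405735322216168 -11.06456835715608
```

The key is straight at about -10.5°, the same as at the stop. Now the second pull, to the same end pose.

Call:
drive_tool(increments=[{"dx": -0.006, "dy": 0.0, "dz": 0.0, "roll": 0.0}, {"dx": -0.012, "dy": 0.0, "dz": 0.0, "roll": 0.0}, {"dx": -0.017, "dy": 0.0, "dz": 0.0, "roll": 0.0}, {"dx": -0.021, "dy": 0.0, "dz": 0.0, "roll": 0.0}, {"dx": -0.024, "dy": 0.0, "dz": 0.0, "roll": 0.0}, {"dx": -0.027, "dy": 0.001, "dz": 0.0, "roll": 0.0}, {"dx": -0.03, "dy": 0.001, "dz": 0.0, "roll": 0.0}, {"dx": -0.033, "dy": 0.002, "dz": 0.0, "roll": 0.0}, {"dx": -0.036, "dy": 0.003, "dz": 0.0, "roll": 0.0}, {"dx": -0.039, "dy": 0.004, "dz": 0.0, "roll": 0.0}, {"dx": -0.042, "dy": 0.005, "dz": 0.0, "roll": 0.0}, {"dx": -0.045, "dy": 0.006, "dz": 0.0, "roll": 0.0}, {"dx": -0.045, "dy": 0.006, "dz": 0.0, "roll": 0.0}, {"dx": -0.045, "dy": 0.006, "dz": 0.0, "roll": 0.0}, {"dx": -0.045, "dy": 0.006, "dz": 0.0, "roll": 0.0}, {"dx": -0.045, "dy": 0.006, "dz": 0.0, "roll": 0.0}, {"dx": -0.045, "dy": 0.006, "dz": 0.0, "roll": 0.0}, {"dx": -0.045, "dy": 0.006, "dz": 0.0, "roll": 0.0}])

```text
clock: 11.25
position: [0.5245, -0.042, 0.3049]
eef_rot: [0.002, 1.0, 0.002, 0.004]
ft_force: [7.9, -3.8, -2.7]
opening: -0.0002
```

```bash
python3 -c "
from h import *
s=read_state();print(s['clock'],s['position'],s['ft_force'],key())"
```

```text
blobs [(np.int64(521), np.int64(368), np.int64(19)), (np.int64(2494), np.int64(314), np.int64(142)), (np.int64(1277), np.int64(293), np.int64(187))]
11.25 [ 0.52454152 -0.04200144  0.30492557] [ 7.8883999  -3.84799747 -2.74931621] {'head': np.float64(-9.68126617759097), 'handle': np.float64(-22.38405289436886), 'key': np.float64(0.2217054523863746), 'pinr': np.float64(0.04069471714351007), 'pin': array([0.54215649, 0.07288484])}
```

Second break is at 0.22, with the head unmoved. Now I'll release gently, back away and rise clear.

Call:
drive_tool(increments=[{"dx": 0.003, "dy": -0.001, "dz": 0.0, "roll": 0.0}, {"dx": 0.006, "dy": -0.002, "dz": 0.0, "roll": 0.0}, {"dx": 0.009, "dy": -0.003, "dz": 0.0, "roll": 0.0}, {"dx": 0.012, "dy": -0.004, "dz": 0.0, "roll": 0.0}, {"dx": 0.015, "dy": -0.005, "dz": 0.0, "roll": 0.0}, {"dx": 0.018, "dy": -0.005, "dz": 0.0, "roll": 0.0}, {"dx": 0.021, "dy": -0.006, "dz": 0.0, "roll": 0.0}, {"dx": 0.024, "dy": -0.006, "dz": 0.0, "roll": 0.0}, {"dx": 0.027, "dy": -0.006, "dz": 0.0, "roll": 0.0}, {"dx": 0.03, "dy": -0.006, "dz": 0.0, "roll": 0.0}, {"dx": 0.035, "dy": -0.006, "dz": 0.0, "roll": 0.0}, {"dx": 0.045, "dy": -0.006, "dz": 0.0, "roll": 0.0}, {"dx": 0.06, "dy": -0.006, "dz": 0.0, "roll": 0.0}, {"dx": 0.08, "dy": -0.006, "dz": 0.0, "roll": 0.0}, {"dx": 0.08, "dy": -0.006, "dz": 0.03, "roll": 0.0}, {"dx": 0.08, "dy": -0.006, "dz": 0.07, "roll": 0.0}, {"dx": 0.08, "dy": -0.006, "dz": 0.11, "roll": 0.0}, {"dx": 0.08, "dy": -0.006, "dz": 0.12, "roll": 0.0}, {"dx": 0.08, "dy": -0.006, "dz": 0.12, "roll": 0.0}, {"dx": 0.08, "dy": -0.006, "dz": 0.12, "roll": 0.0}])

```text
clock: 13.3
position: [0.6021, -0.0457, 0.4226]
eef_rot: [-0.0, 1.0, 0.002, -0.001]
ft_force: [-0.3, -0.2, -0.3]
opening: -0.0001
```

```bash
python3 -c "
from h import *
s=read_state();print(s['clock'],s['position'],s['ft_force'],s['joint_vel'])
im=camera('wrist');cv2.imwrite('pics/w5.png',im[:,:,::-1]);print(key(im))"
```

```text
13.3 [ 0.60205662 -0.04570789  0.42259621] [-0.30760511 -0.18434581 -0.27452365] [ 3.42103036e-04  9.33714312e-03 -5.43323378e-03  2.39959886e-02
  1.46011041e-03  8.80244243e-05 -1.70101236e-03]
blobs [(np.int64(207), np.int64(238), np.int64(115))]Traceback (most recent call last):
  File "<string>", line 4, in <module>
    im=camera('wrist');cv2.imwrite('pics/w5.png',im[:,:,::-1]);print(key(im))
                                                                     ~~~^^^^
  File "h.py", line 47, in key
    p=wray(b[0][1:],.25)[:2];k=wray(b[1][1:],.247)[:2];r=p-C;d=k-p
                                    ~^^^
IndexError: list index out of range
```

View pics/w5.png

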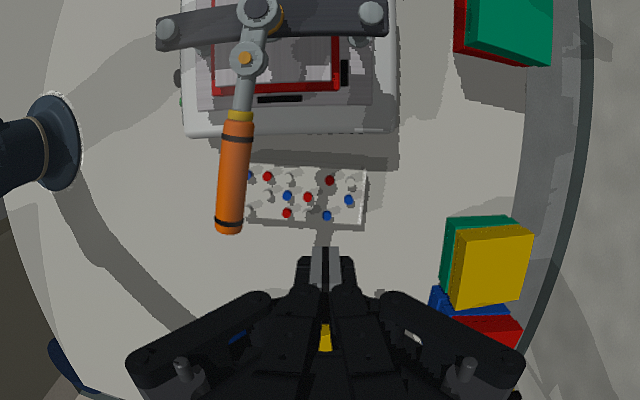

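The key stands free, with the screw at (256, 9), pin (245, 58), collar (240, 115) and grip end (229, 228). I'll check straightness and hand in if it's fine.

```bash
python3 -c "
from h import *
A=lambda v:np.degrees(np.arctan2(v[0],-v[1]))
s,p,k,g=[wray(q,.246)[:2] for q in((256,9),(245,58),(240,115),(229,228))]
print(s,'head',A(p-s),'handle',A(k-p),A(g-p),A(g-k),'whole',A(g-s),A(g-C))
print(finish_job())"
```

```text
[0.54673655 0.11297844] head -11.631236875257935 handle -6.0046108656677335 -8.613939764999438 -9.829654120214192 whole -9.285136696565154 -9.963384563377964
the job is handed in; nothing more can be done
None
```

I pushed the key handle clockwise from the +x side with the fingers shut. The screw turned about 26° to its stop, and I then broke the handle over twice, releasing it gently after each pull. The job was handed in at about 13.4 s of the 48 s limit.

- **First pull:** the handle broke over to about 0.23 rad at about 9 N, held for more than 0.5 s.
- **Release between pulls:** the handle sprang straight and stood at about -10.3° from the screw axis. That is close to the -10.5° measured for the key's head at the stop, so the screw had not slackened.
- **Second pull:** it broke over to about 0.22 rad and held for about 0.6 s. The key's head stayed within 0.1° of where it was on the first pull.
- **At the end:** the gripper was well clear with contact forces near zero, and the key lay along about -10° from the screw axis, the same as after the first release.

**Checks that disagreed:**
- After the first release, my automatic colour-blob angle check read -0.15 rad because the yellow collar merged with the orange grip. Points picked by hand near the edge of the fisheye image also scattered by several degrees.
- The same blob check found too few points in the last picture.
- In that picture the hand-picked head angle was -11.6°, and the handle angles ranged from -6.0° to -9.8°. I took the key as straight because the whole key and the longer lines agreed at about -9° to -10°.

I saw nothing else on the bench disturbed, but did not measure the positions of the other objects at the end.

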